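Show the display angle on a folding textile mount

TASK

Swing the grey flap of the blue folding mount shut so that its brass tab drops behind the rim, then pick up the angle gauge and stand the middle of its foot on the higher ridge of the uneven wooden rest on the flap. Rock it there until the swinging black pointer settles within the red mark on the dial, and finish while still holding it so, in the gripper and resting on the ridge. Do not disturb the spools, weight, magnifying glass, jar or brush around it.

Things in the scene. Friction and masses are not known exactly. Their poses are not given: they have to be found in the camera images.
- crest (a point): Middle of the top line of the higher ridge of the wooden rest: a round bar, radius 12 mm, 60 mm long along x (parallel to the hinge), its axis 12 mm below this point along z. z is the flap's outward normal, up when shut; the flap's face is 45 mm below. A lower ridge (radius 9 mm) lies 30 mm away towards -y, its top 9 mm lower. Flap shut: 124 mm above the table, 102 mm from the hinge line.
- flap (a joint): Angle of the grey flap about its hinge on the +y side of the mount: 0 shut (level on the box), 1.57 upright. The stiff hinge keeps the flap where it is left when steeper than about 0.9 rad; below about 0.7 rad it sinks shut by itself in about 2 s, its brass tab going behind the mount's raised rim. Moving it takes about 2 N at the free edge.
- flap_hinge (a point): Middle of the hinge line, 70 mm above the table. The point turns with the flap: x along the hinge, -y along the flap to its free edge, z out of its outer face. The outer face is 9 mm out from the hinge line along z.
- flap_edge (a point): Middle of the flap's free edge, on its outer face, 208 mm from the hinge. The flap is 170 mm wide along the hinge and 8 mm thick.
- mount: Blue open box, fixed, 180 (x) x 220 (y) x 70 mm high, walls 5 mm; origin at the centre of its underside. The hinge is on its +y side (y = +110 mm), the rim behind which the tab drops on its -y side, 83 mm high.
- gauge_grip (a point): Centre of the blue grip block on top of the angle gauge, 24 (x, to be pinched) x 70 (y) x 36 mm high, 120 mm above the foot. The gauge's axes: x out of the white dial face, y along its foot, z up. The gauge stands on the table at first. It weighs about 0.25 kg plus 0.04.
- gauge: The angle gauge, 44 (x) x 110 (y) x 138 mm high, flat aluminium foot 12 mm thick, white dial plate, blue grip on top; origin at the centre of the underside of the foot, axes as point gauge_grip.
- gauge_foot (a point): Centre of the underside of the gauge's foot.
- pointer (a joint): Angle of the black pendulum pointer about the gauge's x axis, relative to the gauge; 0 hangs along the gauge's -z. It swings freely and hangs plumb within about 1 s, so it reads minus the gauge's roll about its x axis: positive when the gauge's +y end is lower.
- mark (a joint): Angle of the red mark on the dial, same axis, zero and sign as the pointer; it stays where it was set, 0.16 to 0.40 rad.
- pointer_tip (a point): Tip of the pointer, 60 mm from its pivot; the pivot is 92 mm above the foot.
- mark_band (a point): Centre of the red mark, 8 mm wide, 60 mm from the pivot, in the plane in which the pointer tip swings.
- spool_red: Red thread spool, 40 mm diameter, 60 mm high, origin under its centre.
- spool_gold: Gold thread spool, 40 mm diameter, 60 mm high, origin under its centre.
- weight: Brass weight, 48 mm diameter, 52 mm high, origin under its centre.
- magnifier: Magnifying glass lying flat, lens 90 mm diameter 12 mm thick, handle 110 mm along -x; origin under the lens.
- jar: Glass jar with brushes, 72 mm diameter, 195 mm high with the brushes, origin under its centre.
- brush: Red brush lying, about 185 mm long, 12 mm thick, along its x axis; origin at the table under the handle's end by the ferrule.
Mind the look-alikes: they are no part of the job. Of the things that look like the gauge, the middle-sized one is meant.

How it is judged:
On the way, in this order (a step that is already met when the one before it is completed fails the run):
1. the flap is fully shut while the gauge still stands on the table (value of joint flap below 0.05 rad and height (world z) of gauge_foot below 0.02 m), for 0.2 s.
2. the gauge is carried in the gripper, clear of the table (height (world z) of gauge_foot above 0.06 m and contact force between the fingers and gauge above 2 N), for 0.2 s.
3. the gauge rests on the wooden rest with the pointer settled in the red mark (value of joint flap below 0.05 rad and contact force between gauge and flap above 0.3 N and distance between gauge_foot and crest below 0.03 m and distance between pointer_tip and mark_band below 0.004 m and velocity of joint pointer between -0.15 and 0.15 rad/s and contact force between the fingers and gauge above 2 N and height (world z) of gauge_foot above 0.1 m), for 0.3 s.
At the end, for the whole second after the job is handed in: Flap shut (below 0.05 rad); gauge gripped (over 2 N) and resting on the wooden rest (over 0.3 N), its foot over 100 mm above the table, the middle of its foot within 30 mm of the middle of the higher ridge's top; pointer tip within 4 mm of the centre of the red mark and at rest (below 0.15 rad/s) (all of step 3); the arm keeps its last pose, push and grip.
It fails at once if a spool, the weight, the magnifying glass, the jar or the brush is moved over 30 mm (distance of any of spool_red, spool_gold, weight, magnifier, jar, brush from where it was at the start of the episode above 0.03 m).
It also fails if it takes over 72 s, if anything falls off the work surface, if the arm or the gripper's body presses on something with over 40 N, if the wrist force passes 120 N, or if a joint passes its speed limit or range.

ROBOT

A 6-joint arm with a two-finger parallel gripper is mounted at the origin on the work surface. World frame = base frame: x ahead of the robot, y to its left, z up, the work surface at z = 0. Lengths are in m, angles in rad, forces in N, time in s.
With the tool pointing down it reaches from about 0.325 to 0.925 m from the base axis. Payload 3.1 kg.
Tool frame: the origin (TCP) lies between the finger pads; the fingertips stand 8 mm ahead of it and the grasp point (between the pads) lies 11 mm behind it; z points along the fingers, y is the line along which they close (so a half turn about z gives the same grasp; the last joint's range is limited). The gripper opens to 85 mm and grips with 20 to 120 N. Pads are 22 mm wide; open, the fingers measure 114 mm over their backs; the gripper's body (76 mm by 85 mm) begins 54 mm behind the grasp point. The pads swing forward as they close: fully open they stand 13 mm farther back than shut.
Start: joints at [-1.26, 0.217, 1.613, -0, 1.311, -0.112], TCP at [0.256, -0.57, 0.239] pointing down, gripper open.
Joint ranges: [-2.75, 2.75], [-0.78, 2.1], [0.31, 2.55], [-1.13, 4.27], [0.13, 2.63], [-2.58, 2.58]. Speed limits (rad/s): [2.79, 2.79, 3.14, 3.14, 3.14, 3.14].

INTERFACE

Orientations are given as a 3x3 rotation matrix whose columns are the frame's x, y, z axes.
In Python, from workcell import env gives the robot as it stands. Calls block until the motion is done:
- env.move_pose(position, orientation): joint-space move of the TCP to a pose.
- env.move_l(position, frame=None, rate=0.15): straight line of the TCP; frame=None keeps the orientation; rate is the mean speed in m/s.
- env.move_joints(angles): joint-space move.
- env.open() and env.close_gripper(): open the fingers fully, or close them until they stop; the grip force is fixed at half the most.
- env.wait(seconds).
- env.inverse_kinematics(position, orientation): joint angles nearest the present ones, or None.
- env.observe(): the state.
- env.capture(name): name is "side" or "top"; returns (picture, depth): 480x640x3 uint8, red, green, blue; 480x640 float32, m along the optical axis (not along the pixel's ray), 0 where there is no reading.
- env.calibration(name): a dict with "camera_matrix" (3x3 intrinsics, pixels), "eye" and "rotation" of the camera in the world. Camera axes: x right, y down, z forward; pixel columns grow to the right and rows downward; lengths in m; the calibration is good to about 2 mm. A picture is of the moment at which its call begins. calibration takes no time and is no camera call.
A pose or a line that the arm cannot do raises env.PlanningError and nothing moves.
- env.job_done(): hands the job in; it is judged then, once.
The state is a dict: "t": time; "joint_positions": joint angles; "dq": joint speeds; "joint_torque": joint torques, N m; "tcp_pos": TCP position; "orientation": TCP orientation; "ft_force": force on the tool from outside, world axes, zero at the start; "ft_torque": the same for the moment, N m; "finger_gap": opening from 0.0 (shut) to 1.0 (fully open); "gripper_force": force on a finger pad.
Only numpy, scipy, OpenCV 4.12 (cv2) and the standard library are available. Lean on these libraries where they do the work, as an engineer would, in place of code of your own. Each camera call takes 0.05 s, during which the arm holds its last target. There are 200 camera calls.

## Working session

There is one attempt and no reset: what is moved stays moved. The work goes in short steps, each a Python script; the robot and the scene stay as the last script left them, time stands still between calls to the robot, and variables do not carry over. Pictures are saved under pics/ and viewed, at most 10 in all, crops included, and the job is handed in when it is done.

```bash
mkdir -p pics; ls; cat > h.py <<'E'
import numpy as np, cv2
from workcell import env
def cap(n,f=None):
    im,d=env.capture(n)
    if f: cv2.imwrite('pics/'+f,im[:,:,::-1]); np.save('pics/'+f+'.npy',d)
    return im,d
def cloud(n,d):
    c=env.calibration(n);K=np.array(c['camera_matrix']);v,u=np.mgrid[:480,:640]
    P=np.stack([(u-K[0,2])/K[0,0]*d,(v-K[1,2])/K[1,1]*d,d],-1)
    W=P@np.array(c['rotation']).T+np.array(c['eye']); W[d==0]=np.nan
    return W
E
python3 - <<'E'
from h import *
for n in('top','side'):
    cap(n,n+'0.png'); c=env.calibration(n); print(n,c)
E
```

```text
pics
top {'camera_matrix': array([[567.21835233,   0.        , 315.87332384],
       [  0.        , 567.21835233, 243.92046172],
       [  0.        ,   0.        ,   1.        ]]), 'eye': array([ 0.49243788, -0.08897648,  1.25188936]), 'rotation': array([[-0.02230716, -0.99842396,  0.05149747],
       [-0.9996215 ,  0.02144508, -0.01723247],
       [ 0.01610095, -0.05186238, -0.99852444]])}
side {'camera_matrix': array([[558.85664729,   0.        , 326.15593969],
       [  0.        , 558.85664729, 237.57561584],
       [  0.        ,   0.        ,   1.        ]]), 'eye': array([-0.61852191, -0.20712017,  1.01408386]), 'rotation': array([[ 0.09839829, -0.60859766,  0.78735422],
       [-0.99497439, -0.04542611,  0.08923246],
       [-0.01854023, -0.7921776 , -0.61000894]])}
```

View pics/top0.png

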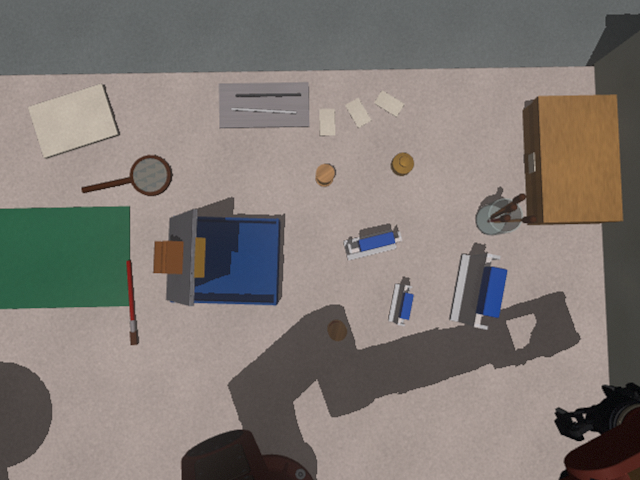

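View pics/side0.png

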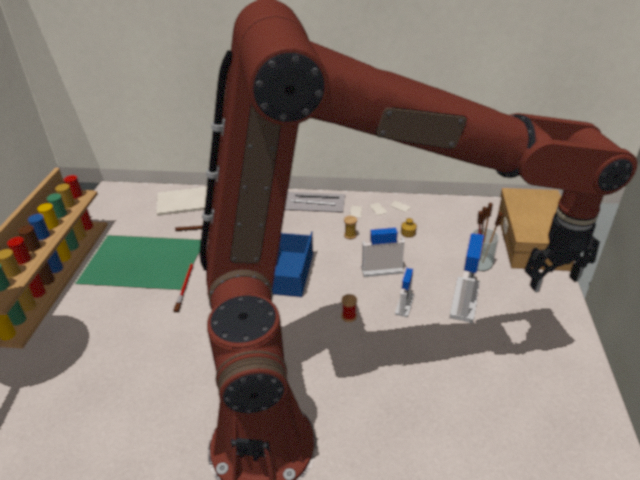

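The top view shows the mount at about (238,260), with its flap standing at x≈168–198 px. There are three gauges: the middle-sized one is at (373,243), the small one at (401,303) and the large one at (480,290). In the side view the middle gauge's dial faces the camera at (383,257).

```bash
python3 - <<'E'
from h import *
im=cv2.imread('pics/top0.png');W=cloud('top',np.load('pics/top0.png.npy'))
hsv=cv2.cvtColor(im,cv2.COLOR_BGR2HSV)
blue=((hsv[...,0]>100)&(hsv[...,0]<130)&(hsv[...,1]>120)&(hsv[...,2]>60)).astype(np.uint8)
n,l,s,c=cv2.connectedComponentsWithStats(blue)
for i in range(1,n):
    if s[i,4]<60: continue
    P=W[l==i]; zt=np.nanpercentile(P[:,2],90); Q=P[abs(P[:,2]-zt)<.004][:,:2]
    r=cv2.minAreaRect((Q*1000).astype(np.float32))
    print(s[i],c[i],'ztop',zt,'rect mm',r, 'mean',Q.mean(0), 'long',np.linalg.svd(Q-Q.mean(0),full_matrices=False)[2][0])
for r in (225,235,245,257,270,285,300): print(r,[tuple(np.round(W[r,u],3)) for u in (160,172,184,192,197,201,206,220,278)])
# items
for nm,(u,v) in dict(red=(337,330),gold=(326,173),weight=(402,163),jar=(497,215),brush=(131,300),mag=(151,175)).items(): print(nm,W[v,u])
m=np.argwhere(W[...,2]>0.09)
E
```

```text
[ 194  218   85   87 3960] [249.2510101  263.92020202] ztop 0.0688744972450703 rect mm ((523.0054321289062, 56.79530715942383), (169.3750457763672, 178.1953887939453), 87.04035949707031) mean [0.49574786 0.0456319 ] long [-0.96687885  0.25523575]
[359 232  36  19 403] [376.33498759 241.12655087] ztop 0.14018965179234 rect mm ((552.9651489257812, -227.54393005371094), (22.24233627319336, 69.25873565673828), 12.232483863830566) mean [ 0.5531301  -0.22685748] long [-0.22160334  0.97513689]
[482 267  25  51 815] [494.34233129 291.95337423] ztop 0.1870418544391914 rect mm ((450.2125549316406, -441.8357849121094), (31.868345260620117, 91.09430694580078), 77.99174499511719) mean [ 0.44982155 -0.44139089] long [-0.97724628  0.21210776]
[400 293  13  27 221] [406.34841629 305.88687783] ztop 0.10775889993993126 rect mm ((422.89263916015625, -288.72650146484375), (17.58147621154785, 50.555599212646484), 77.75746154785156) mean [ 0.4229699  -0.28850554] long [-0.9791381   0.20319591]
225 [(np.float64(0.606), np.float64(0.232), np.float64(0.001)), (np.float64(0.595), np.float64(0.179), np.float64
[... 3175 characters left out ...]
p.float64(0.174), np.float64(0.139)), (np.float64(0.45), np.float64(0.132), np.float64(0.228)), (np.float64(0.451), np.float64(0.111), np.float64(0.26)), (np.float64(0.442), np.float64(0.14), np.float64(0.067)), (np.float64(0.442), np.float64(0.131), np.float64(0.067)), (np.float64(0.442), np.float64(0.121), np.float64(0.066)), (np.float64(0.44), np.float64(0.095), np.float64(0.048)), (np.float64(0.435), np.float64(-0.025), np.float64(-0.001))]
red [ 0.37324055 -0.14950207  0.06313108]
gold [ 0.70462842 -0.13451834  0.05575734]
weight [ 0.7236294  -0.29775517  0.0523211 ]
jar [ 0.60508136 -0.48801456  0.08060643]
brush [0.4431659  0.29427494 0.00737835]
mag [0.71527866 0.24749412 0.01287355]
```

```bash
python3 - <<'E'
import cv2
a=cv2.imread('pics/top0.png')[190:320,140:300];b=cv2.imread('pics/side0.png')[210:330,330:500]
cv2.imwrite('pics/c1.png',cv2.hconcat([cv2.resize(a,(400,330),interpolation=2),cv2.resize(b,(400,330),interpolation=2)]))
E
```

```text
(no output)
```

View pics/c1.png

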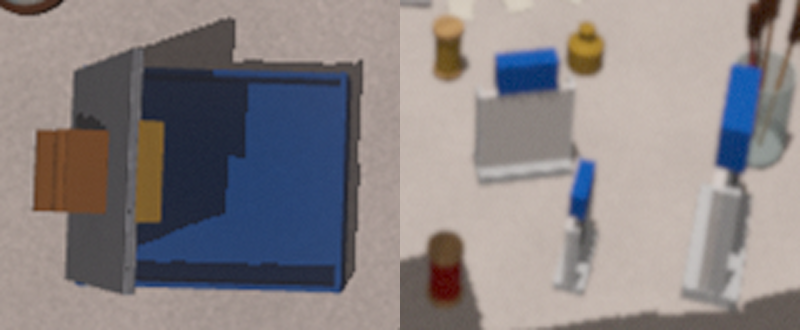

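The crop shows the flap leaning at roughly 65°, rest outward. The middle gauge shows no mark or pointer from the side camera, so its dial faces +x, away from that camera. I'll fit the flap plane and hinge next, then push.

```bash
cat > flap.py <<'E'
from h import *
W=cloud('top',np.load('pics/top0.png.npy'))
sel=np.zeros((480,640),bool); sel[218:236,172:190]=1; sel[282:300,172:190]=1
P=W[sel]; P=P[(P[:,2]>.1)]
c=P.mean(0); n=np.linalg.svd(P-c)[2][2]; n*=np.sign(n[2])
R=P-c; print('resid',np.abs(R@n).max(),n)
h=np.cross(n,[0,0,1.]);h/=np.linalg.norm(h); h*=np.sign(h[0])   # hinge dir
yaw=np.arctan2(h[1],h[0]); d=np.cross(h,n); d*=np.sign(d[2]) # up along flap
th=np.arctan2(d[2],np.hypot(*d[:2])); print('yaw',yaw,'flap',th,'d',d)
E
cat >> flap.py <<'E'
# edge: points of the flap sheet with highest s
sel=np.zeros((480,640),bool); sel[205:310,165:205]=1
Q=W[sel]; Q=Q[(Q[:,2]>.1)&(np.abs((Q-c)@n)<.005)]
s=(Q-c)@d; se=np.percentile(s,99.5); x=(Q-c)@h; print('width',np.percentile(x,[.5,99.5]))
xm=np.percentile(x,[.5,99.5]).mean()
edge=c+d*se+h*xm; hinge=edge-d*.208-n*.009; print('edge',edge,'hinge',hinge)
np.savez('flap.npz',h=h,d=d,n=n,edge=edge,hinge=hinge,th=th,yaw=yaw)
E
python3 flap.py
```

```text
resid 0.0013477652693860676 [0.04591909 0.90500605 0.4229131 ]
yaw -0.05069551734806537 flap 1.1341386729368652 d [-0.02143062 -0.42236976  0.90617024]
width [-0.08204796  0.08620243]
edge [0.526326   0.11121715 0.26481902] hinge [0.5303703  0.19092501 0.07252939]
```

```bash
cat > push.py <<'E'
from h import *
f=np.load('flap.npz');h=f['h'];hp=f['hinge'];yaw=float(f['yaw'])
e=np.array([np.sin(yaw),-np.cos(yaw),0]); up=np.array([0,0,1.])
env.close_gripper()
o=env.observe(); env.move_l([o['tcp_pos'][0],o['tcp_pos'][1],.42],rate=.3)
def tcp(th,out,s=.19):
    d=e*np.cos(th)+up*np.sin(th); n=-e*np.sin(th)+up*np.cos(th)
    return hp+d*s+n*(.009+out)-e*.011+up*.008
z=np.array([0,0,-1.]); best=None
q0=np.array(o['joint_positions'])
for sg in(1,-1):
    y=h*sg; R=np.column_stack([np.cross(y,z),y,z])
    q=env.inverse_kinematics(tcp(1.134,.04)+[0,0,.15],R)
    if q is not None and (best is None or abs(q[5])<best[0]): best=(abs(q[5]),R,q)
R=best[1]; print(best[2])
env.move_joints(best[2])
env.move_l(tcp(1.134,.04),rate=.25)
print(env.observe()['t'],env.observe()['ft_force'])
for th in np.arange(1.1,.5,-.1):
    env.move_l(tcp(th,0),rate=.12); o=env.observe(); print(round(th,2),o['t'],o['ft_force'])
env.move_l(o['tcp_pos']+np.array([0,0,.2]),rate=.3)
print(env.observe()['t'])
cap('top','top1.png')
E
python3 push.py
```

```text
[ 1.77404900e-01 -2.25214893e-02  1.53513393e+00 -4.44089210e-16
  1.62898022e+00  2.28100417e-01]
5.1333 [0.06873644 0.38491826 0.46977685]
1.1 5.6667 [1.30609687 0.07117176 0.21430511]
1.0 5.975 [-0.69461428 -0.64466595  0.56192497]
0.9 6.2833 [-0.71259688 -1.26923841 -0.25665439]
0.8 6.5917 [-0.26469841 -0.99338582  0.75992111]
0.7 6.9 [ 0.201323    0.28396882 -0.9072725 ]
0.6 7.2083 [ 0.66415053  0.39472894 -0.00092203]
0.5 7.5167 [-0.08674407 -0.39706265  0.26737622]
8.3333
```

```bash
python3 - <<'E'
from h import *
o=env.observe(); q=np.array(o['joint_positions']); q[0]=-.75; env.move_joints(q); env.open()
cap('top','top2.png');cap('side','side2.png'); print(env.observe()['t'],env.observe()['tcp_pos'])
a=cv2.imread('pics/top2.png');b=cv2.imread('pics/side2.png')
cv2.imwrite('pics/c2.png',cv2.hconcat([cv2.resize(a[150:350,100:460],(400,222)),cv2.resize(b[180:380,200:560],(400,222))]))
E
```

```text
10.6 [ 0.42647412 -0.30169801  0.37603877]
```

View pics/c2.png

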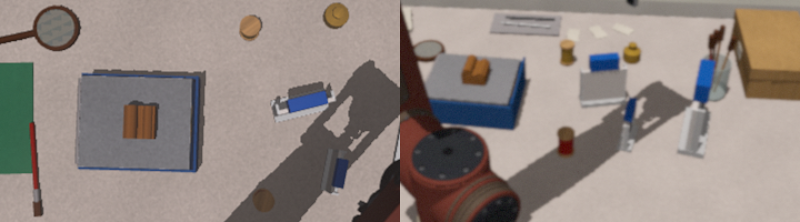

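```bash
cat > grasp.py <<'E'
from h import *
import sys
W=cloud('top',np.load('pics/top2.png.npy'))
im=cv2.imread('pics/top2.png');hsv=cv2.cvtColor(im,cv2.COLOR_BGR2HSV)
f=np.load('flap.npz');yaw=float(f['yaw'])
P=W[200:330,150:300].reshape(-1,3); m=(P[:,2]>.108)&(P[:,2]<.14)
Q=P[m]; print('rest z',np.percentile(Q[:,2],[1,50,99]),cv2.minAreaRect((Q[:,:2]*1000).astype(np.float32)))
hi=f['hinge'];e=np.array([np.sin(yaw),-np.cos(yaw),0])
print('crest from hinge',hi[:2]+e[:2]*.102)
t=(Q-hi)@e
for a in np.arange(.07,.16,.004):
    k=abs(t-a)<.002
    if k.any(): print(round(a,3),k.sum(),np.round(np.median(Q[k],0),4))
b=(hsv[...,0]>100)&(hsv[...,0]<130)&(hsv[...,1]>120); b[:,:340]=0;b[:,410:]=0;b[270:]=0
G=W[b&(W[...,2]>.13)]; r=cv2.minAreaRect((G[:,:2]*1000).astype(np.float32)); print('grip',r,np.median(G[:,2]))
for gx in ([np.cos(.2135),np.sin(.2135),0],):
  for sg in(1,-1):
    z=np.array([0,0,-1.]);y=sg*np.array(gx);R=np.column_stack([np.cross(y,z),y,z])
    print(sg,np.round(env.inverse_kinematics([.553,-.2275,.114],R),3))
    for psi in (.2135+2.5,.2135-2.5,np.pi-.25,-.05):
        y=sg*np.array([np.cos(psi),np.sin(psi),0]);R=np.column_stack([np.cross(y,z),y,z])
        for p in ([.35,-.45,.35],[.525,.09,.25]):
            q=env.inverse_kinematics(p,R); print('  ',round(psi,2),p,None if q is None else np.round(q,2))
E
python3 grasp.py
```

```text
rest z [0.10814491 0.1156538  0.12633132] ((524.3573608398438, 76.05472564697266), (55.88449478149414, 59.84807205200195), 86.2756576538086)
crest from hinge [0.52520157 0.08905605]
0.086 14 [0.5256 0.1035 0.1094]
0.09 35 [0.5273 0.1011 0.1173]
0.094 48 [0.5222 0.0968 0.1213]
0.098 60 [0.5279 0.0927 0.1231]
0.102 61 [0.5249 0.0887 0.1237]
0.106 69 [0.5268 0.0849 0.1223]
0.11 69 [0.5248 0.081  0.1192]
0.114 57 [0.521  0.0772 0.1112]
0.118 37 [0.5269 0.0726 0.1104]
0.122 38 [0.5238 0.0686 0.1102]
0.126 58 [0.5226 0.0656 0.1133]
0.13 61 [0.5246 0.0612 0.115 ]
0.134 59 [0.5245 0.0573 0.1137]
0.138 55 [0.5224 0.0537 0.1111]
0.142 28 [0.5284 0.0501 0.11  ]
grip ((553.0394897460938, -227.7513885498047), (22.443078994750977, 70.11235046386719), 12.801115036010742) 0.1376633087412581
1 [-0.508  0.295  1.77  -0.     1.076 -0.721]
   2.71 [0.35, -0.45, 0.35] [-1.03  0.03  1.61 -0.    1.5   2.54]
   2.71 [0.525, 0.09, 0.25] None
   -2.29 [0.35, -0.45, 0.35] [-1.03  0.03  1.61 -0.    1.5   1.25]
   -2.29 [0.525, 0.09, 0.25] [ 0.04  0.01  1.82 -0.    1.31  2.32]
   2.89 [0.35, -0.45, 0.35] [-1.03  0.03  1.61 -0.    1.5   2.36]
   2.89 [0.525, 0.09, 0.25] None
   -0.05 [0.35, -0.45, 0.35] [-1.03  0.03  1.61 -0.    1.5  -0.98]
   -0.05 [0.525, 0.09, 0.25] [ 0.04  0.01  1.82 -0.    1.31  0.09]
-1 [-0.508  0.295  1.77  -0.     1.076  2.42 ]
   2.71 [0.35, -0.45, 0.35] [-1.03  0.03  1.61 -0.    1.5  -0.6 ]
   2.71 [0.525, 0.09, 0.25] [ 0.04  0.01  1.82 -0.    1.31  0.47]
   -2.29 [0.35, -0.45, 0.35] [-1.03  0.03  1.61 -0.    1.5  -1.89]
   -2.29 [0.525, 0.09, 0.25] [ 0.04  0.01  1.82 -0.    1.31 -0.82]
   2.89 [0.35, -0.45, 0.35] [-1.03  0.03  1.61 -0.    1.5  -0.78]
   2.89 [0.525, 0.09, 0.25] [ 0.04  0.01  1.82 -0.    1.31  0.29]
   -0.05 [0.35, -0.45, 0.35] [-1.03  0.03  1.61 -0.    1.5   2.16]
   -0.05 [0.525, 0.09, 0.25] None
```

```bash
cat >> h.py <<'E'
def Rg(psi,roll=0.):   # gauge orientation -> tool orientation (tool y=gauge x, tool z=-gauge z)
    c,s=np.cos(psi),np.sin(psi);cr,sr=np.cos(roll),np.sin(roll)
    G=np.array([[c,-s,0],[s,c,0],[0,0,1.]])@np.array([[1,0,0],[0,cr,-sr],[0,sr,cr]])
    y=G[:,0];z=-G[:,2]; return G,np.column_stack([np.cross(y,z),y,z])
E
python3 - <<'E'
from h import *
G,R=Rg(.2185)
env.move_pose([.553,-.2277,.28],R); env.move_l([.553,-.2277,.114],rate=.15); env.close_gripper()
o=env.observe();print(o['t'],o['tcp_pos'],o['finger_gap'],o['gripper_force'],o['ft_force'])
env.move_l([.553,-.2277,.36],rate=.2)
o=env.observe();print(o['t'],o['finger_gap'],o['gripper_force'],o['ft_force'])
G,R=Rg(np.pi-.25)
env.move_pose([.35,-.45,.42],R); env.wait(1.5)
cap('side','side3.png');cap('top','top3.png');o=env.observe();print(o['t'],o['tcp_pos'],o['joint_positions'])
np.savez('s3.npz',tcp=o['tcp_pos'],R=o['orientation'])
c=env.calibration('side');p=np.array(c['rotation']).T@(np.array(o['tcp_pos'])-[0,0,.06]-c['eye']);K=c['camera_matrix']
u=K@p/p[2];print(u);u0,v0=int(u[0]),int(u[1])
cv2.imwrite('pics/c3.png',cv2.resize(cv2.imread('pics/side3.png')[v0-60:v0+60,u0-70:u0+70],None,fx=5,fy=5,interpolation=cv2.INTER_CUBIC))
E
```

```text
13.1833 [ 0.55342113 -0.22795355  0.11439105] 0.27268681185695853 59.95647668838501 [ 1.0978972  -0.89460514  0.99191071]
14.5667 0.27220158079462575 59.53015387058258 [ 0.16676699  0.35553362 -1.5994415 ]
18.775 [ 0.34999013 -0.44999171  0.41997318] [-1.03285751e+00  1.24369912e-02  1.50647002e+00 -3.62926048e-06
  1.62277051e+00  2.35871710e+00]
[497.29737655 208.04703711   1.        ]
```

View pics/c3.png

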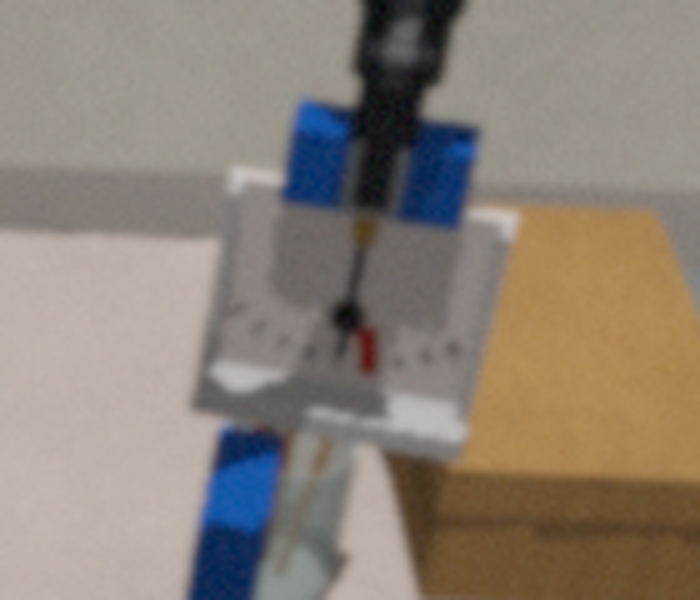

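Side crop: the gauge hangs in the gripper with its dial towards the camera. The pivot is at crop (365,232), the pointer tip near (345,355) and the red mark at (368,350), to the right of the pointer, so the mark's angle is positive. Next I'll compute that angle.

```bash
cat > mark.py <<'E'
from h import *
def analyse(im,tcp,R,grip_off=.016,d=None):
    """red centroid -> mark angle, for several assumed dial x offsets"""
    R=np.array(R);G=np.column_stack([R[:,1],np.cross(-R[:,2],R[:,1]),-R[:,2]])
    c=env.calibration('side');K=np.array(c['camera_matrix']);Rc=np.array(c['rotation']);eye=np.array(c['eye'])
    foot=np.array(tcp)-G[:,2]*.114
    hsv=cv2.cvtColor(im,cv2.COLOR_RGB2HSV)
    ctr=K@(Rc.T@(foot+G[:,2]*.04-eye)); ctr=ctr[:2]/ctr[2]
    m=((hsv[...,0]<8)|(hsv[...,0]>172))&(hsv[...,1]>140)&(hsv[...,2]>70)
    v,u=np.nonzero(m);k=np.hypot(u-ctr[0],v-ctr[1])<25;u,v=u[k],v[k]
    print('red px',len(u),u.mean(),v.mean())
    def pt(u,v,xo):
        r=Rc@np.linalg.inv(K)@[u,v,1]; t=((foot+G[:,0]*xo-eye)@G[:,0])/(r@G[:,0])
        return G.T@(eye+t*r-foot)
    for xo in (0,.01,.02):
        p=pt(u.mean(),v.mean(),xo); print(xo,np.round(p,4),'angle',np.arctan2(p[1],.092-p[2]),'r',np.hypot(p[1],.092-p[2]))
    return pt,(u.mean(),v.mean())
if __name__=='__main__':
    s=np.load('s3.npz');im=cv2.imread('pics/side3.png')[:,:,::-1].copy()
    pt,_=analyse(im,s['tcp'],s['R'])
    u0,v0=497-70,208-60
    for nm,(a,b) in dict(pivot=(365,232),bob=(346,318),tip=(344,355),mark=(368,350),cornL=(198,405),cornR=(462,455)).items():
        print(nm,[np.round(pt(u0+a/5-.4,v0+b/5-.4,xo),4) for xo in (.0,.01,.02)])
E
python3 mark.py
```

```text
red px 15 500.06666666666666 217.06666666666666
0 [0.     0.0089 0.0334] angle 0.15136863875006407 r 0.059239485006898934
0.01 [0.01   0.0089 0.0402] angle 0.16986762429173918 r 0.05256259527556011
0.02 [0.02   0.0088 0.0469] angle 0.19373906195349735 r 0.04590892137610037
pivot [array([-0.    , -0.0011,  0.0879]), array([ 0.01  , -0.001 ,  0.0941]), array([ 0.02  , -0.001 ,  0.1003])]
bob [array([ 0.    , -0.0016,  0.0458]), array([ 0.01  , -0.0016,  0.0524]), array([ 0.02  , -0.0015,  0.0591])]
tip [array([-0.    ,  0.0005,  0.0276]), array([0.01  , 0.0005, 0.0345]), array([0.02  , 0.0006, 0.0413])]
mark [array([-0.    ,  0.0094,  0.0322]), array([0.01  , 0.0094, 0.039 ]), array([0.02  , 0.0093, 0.0457])]
cornL [array([ 0.    , -0.0541, -0.0111]), array([ 0.01  , -0.0535, -0.0039]), array([ 0.02  , -0.053 ,  0.0033])]
cornR [array([ 0.    ,  0.0548, -0.0113]), array([ 0.01  ,  0.0543, -0.0041]), array([0.02  , 0.0538, 0.0031])]
```

```bash
cat > place.py <<'E'
from h import *
crest=np.array([.525,.0880,.1237]); roll=-.165
G,R=Rg(-.0507,roll)
T=lambda dz: crest+G[:,2]*.1144+[0,0,dz]
def fz(n=6):
    a=[]
    for _ in range(n): env.wait(.04); a.append(env.observe()['ft_force'])
    return np.mean(a,0)
env.move_pose(T(.12),R); env.move_l(T(.02),rate=.15); env.wait(.3)
b=fz(12); print('base',b,env.observe()['t'])
dz=.008
while dz>-.012:
    env.move_l(T(dz),rate=.05); f=fz(); print(round(dz,4),f-b)
    if f[2]-b[2]>3: break
    dz-=.001
env.wait(.5); o=env.observe();print(o['t'],o['tcp_pos'],fz()-b,o['gripper_force'])
cap('top','top4.png');cap('side','side4.png')
a=cv2.imread('pics/top4.png');s=cv2.imread('pics/side4.png')
cv2.imwrite('pics/c4.png',cv2.hconcat([cv2.resize(a[190:330,140:300],(400,350)),cv2.resize(s[130:330,190:420],(400,350))]))
E
python3 place.py
```

```text
base [-0.20429245  0.16999999 -2.27175395] 22.5083
0.008 [ 0.46118924 -0.13896388 -0.33341729]
0.007 [ 0.2159345  -0.41569973 -0.25565902]
0.006 [ 0.11077777  0.1334331  -0.06979249]
0.005 [ 0.43151946 -0.25980656 -0.57950749]
0.004 [ 0.23865565  0.38614372 -0.50992236]
0.003 [ 0.25109991 -0.69659466 -0.28264223]
0.002 [-0.31664035 -0.1028226  -0.3185261 ]
0.001 [ 0.28783414  0.11970832 -0.06103574]
0.0 [-1.24557623  0.5136753   5.60086268]
27.65 [0.52619922 0.10681787 0.23727378] [-1.66952016  0.55142413  8.06310661] 60.540093183517456
```

View pics/c4.png

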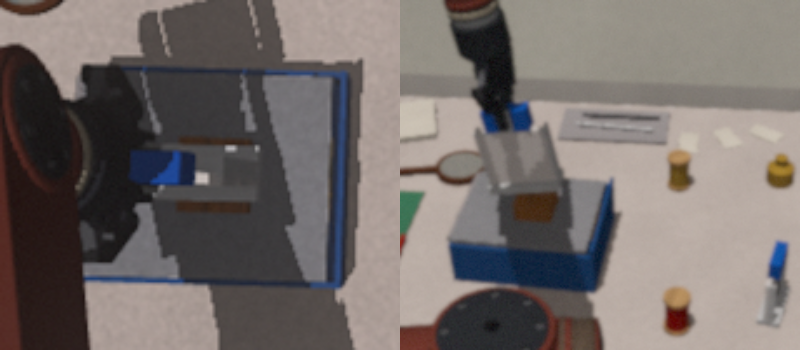

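The gauge rests on the ridge at 8 N, with contact at the expected height. The side crop shows its back with the foot tilted, foot ends near crop (480,192) and (562,188). I'll check the tilt on a zoomed view.

```bash
python3 - <<'E'
import cv2
s=cv2.imread('pics/side4.png')[185:250,220:300]
cv2.imwrite('pics/c5.png',cv2.resize(s,None,fx=9,fy=9,interpolation=cv2.INTER_CUBIC))
E
```

```text
(no output)
```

View pics/c5.png

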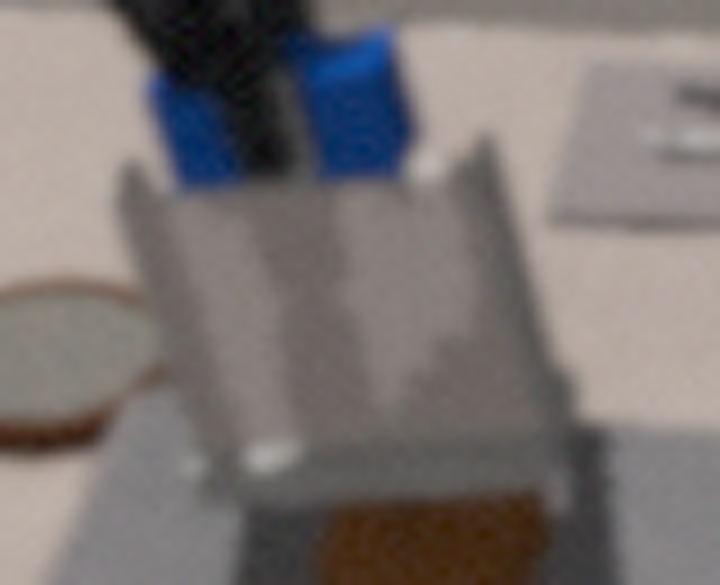

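The zoom shows the lower back edge of the foot running from about (240,503) to (545,487). The plate's side edges run from (125,170) to (205,480) and from (485,140) to (570,420).

```bash
python3 - <<'E'
from h import *
G0,_=Rg(-.0507,0)
c=env.calibration('side');K=np.array(c['camera_matrix']);Rc=np.array(c['rotation']);eye=np.array(c['eye'])
cr=np.array([.525,.088,.1237])
def bp(a,b,xo):
    r=Rc@np.linalg.inv(K)@[220+a/9-.44,185+b/9-.44,1];t=((cr+G0[:,0]*xo-eye)@G0[:,0])/(r@G0[:,0]);return G0.T@(eye+t*r-cr)
for nm,A,B in(('foot',(240,503),(545,487)),('L',(205,480),(125,170)),('R',(570,420),(485,140))):
    p,q=bp(*A,-.022),bp(*B,-.022);d=q-p;print(nm,p,q,np.arctan2(d[2],d[1]),np.arctan2(-d[1],d[2]))
o=env.observe();print(o['t'],o['orientation'],o['ft_force'])
E
```

```text
foot [-0.022       0.04128623 -0.00168532] [-0.022      -0.05020388  0.01302655] 2.9821546777357244 1.4113583509408276
L [-0.022       0.05090858  0.00581334] [-0.022       0.06156369  0.11310348] 1.4718096704218362 -0.09898665637306034
R [-0.022      -0.05917516  0.03784014] [-0.022      -0.0418606   0.13145466] 1.3879072085238864 -0.18288911827101034
28.0 [[ 5.01409071e-02  9.98713324e-01 -7.58856131e-03]
 [ 9.85164080e-01 -5.07064309e-02 -1.63953020e-01]
 [-1.64126854e-01  7.44775106e-04 -9.86438960e-01]] [-1.95464751  0.52710157  5.73508026]
```

```bash
python3 -c "
from workcell import env
env.wait(.3); print(env.job_done()); print(env.observe()['t'])"
```

```text
the job is handed in; nothing more can be done
None
the job is handed in; nothing more can be done
```

I handed the job in at about 28 s: the flap is shut and the gauge rests on the higher ridge at about 8 N, still gripped. Its foot measures about 0.16 rad of tilt against a mark I put at about 0.165 rad; the dial faced away from the camera there, so I never saw the pointer in the mark, and no verdict came back.

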